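# Transport lock: taper pin through a shaker's shifted drive plate

## Task

Lock the bench shaker for moving: take the tapered, square-headed transport pin from its rack and drive it down through the lock hole in the cover and through the floating drive plate hidden beneath, which has drifted well off line in some direction, so feel for its hole with the pin's tip and let the taper draw the plate into line. Finish with the pin upright and fully home, its collar flat on the cover, let go of, and leave the blunt plug and everything else on the bench where they are.

Things in the scene. Friction and masses are not known exactly. Their poses are not given: they have to be found in the camera images.
- pin: Tapered transport pin, plain steel, 108 mm long, 0.25 kg, standing tip down in the pin rack. Origin at the centre of its flat tip, z up the pin. From the tip: 6 mm across (edge broken 0.8 mm), even taper to 27.5 mm at 45 mm, straight 27.5 mm shank to 60 mm, round collar 44 mm wide from 60 to 66 mm, SQUARE head 24 x 24 mm (sides square to its x and y) from 66 to 108 mm, to grip by.
- plug: Look-alike to leave in the rack: same length and collar but a straight blunt shank and a ROUND head 28 mm across. Origin at the centre of its lower end, z up.
- pin_rack: White plastic open-sided rack 90 x 170 x 75 mm with two sockets 30 mm wide at y = -45 and +45 mm in its frame, one holding the pin, the other the plug (either way round), 90 mm apart; their collars rest on its top, 75 mm above the bench. Origin at the centre of its underside. Fixed.
- shaker: Bench shaker, white low box 260 x 240 mm with a flat aluminium cover 85 mm above the bench and a control panel strip along its far (+x) edge rising 28 mm above the cover (from 75 mm ahead of origin on). Fixed. Origin at the centre of its underside. The lock hole is at x = -60 mm, y = 0 in its frame.
- lock_hole (a point): Centre of the mouth of the round lock hole, 30 mm wide, through the shaker's 6 mm thick cover, level with the cover's top; axes as the shaker's. Below the cover the floating drive plate covers most of this hole at the start. Under that plate there is free room for the whole pin.
- plate_level (a point): Fixed point on the lock hole's axis, 7.5 mm below its mouth: level of the top of the hidden steel drive plate (8 mm thick, 68 mm square, own 30 mm hole). The plate slides level up to 22 mm any way with about 2 N drag per axis and stays where left. Its hole starts 16 to 18.5 mm off this axis, direction unknown: a tip let down in the middle lands on the plate, 9 mm to the right side it drops in.
- beaker: Glass beaker 68 mm wide, 85 mm high; bystander. Origin under its centre.
- bottle_a: White dropper bottle 42 mm wide, 95 mm high; bystander. Origin under its centre.
- bottle_b: White dropper bottle 42 mm wide, 95 mm high; bystander. Origin under its centre.
- pen: Marker pen 135 mm long, 12 mm thick, lying on a sheet of paper; bystander. Origin at its underside near the middle, x along it.
- dish: Shallow glass dish 90 mm wide, 15 mm high; bystander. Origin under its centre.
There are look-alikes about, which are no part of the job. What is shaped like the pin but green or red is not meant.

How it is judged:
At the end, for the whole second after the job is handed in: The pin is at rest in the lock hole, tip at least 57.5 mm below the cover's top (collar within 2.5 mm of the cover; 60 mm is fully home), tip within 4 mm of the hole's axis, upright within 0.06 rad (z of pin in the frame of lock_hole below -0.0575 m and horizontal distance between pin and lock_hole below 0.004 m and angle between pin's own z axis and vertical below 0.06 rad and linear speed of pin below 0.01 m/s); the robot touches nothing.
It fails at once if the plug is moved more than 30 mm (distance of plug from where it was at the start of the episode above 0.03 m).
It fails at once if a bystander (beaker, bottle, pen or dish) is moved more than 40 mm (distance of any of beaker, bottle_a, bottle_b, pen, dish from where it was at the start of the episode above 0.04 m).
It also fails if it takes over 58 s, if anything falls off the work surface, if the arm or the gripper's body presses on something with over 40 N, if the wrist force passes 120 N, or if a joint passes its speed limit or range.

## Robot

A 6-joint arm with a two-finger parallel gripper is mounted at the origin on the work surface. World frame = base frame: x ahead of the robot, y to its left, z up, the work surface at z = 0. Lengths are in m, angles in rad, forces in N, time in s.
With the tool pointing down it reaches from about 0.3 to 0.875 m from the base axis. Payload 6.4 kg.
Tool frame: the origin (TCP) lies at the very end of the fingers, on their centre line; the grasp point (between the pads) lies 19 mm behind it; z points along the fingers, y is the line along which they close (so a half turn about z gives the same grasp; the last joint's range is limited). The gripper opens to 85 mm and grips with 20 to 120 N. Pads are 22 mm wide; open, the fingers measure 114 mm over their backs; the gripper's body (76 mm by 85 mm) begins 54 mm behind the grasp point. The pads swing forward as they close: fully open they stand 13 mm farther back than shut.
Start: joints at [1.087, 0.181, 1.607, -0, 1.354, -0.206], TCP at [0.158, 0.553, 0.231] pointing down, gripper open.
Joint ranges: [-2.99, 2.99], [-0.89, 2.07], [0.3, 2.58], [-1.14, 4.28], [0, 2.63], [-3.12, 3.12]. Speed limits (rad/s): [2.57, 2.57, 3.01, 3.14, 3.14, 3.14].

## Interface

Orientations are given as a unit quaternion [w, x, y, z].
In Python, from workcell import readout, vision, workorder gives the robot as it stands.
- The arm moves only by the shell command python3 -m crank 'ROWS' [FORCE]. ROWS is JSON, a list of rows, each a list of 3 entries, a list of its own where there are three numbers: the opening, from 0 (shut) to 1 (fully open), then the shift along the tool's x, y, z as a fraction of full scale, then the turn, a rotation vector about the tool's x, y, z as a fraction of full scale. In form: [[grip, [dx, dy, dz], [wx, wy, wz]], ...]. A call has exactly 8 rows; each row is the pose to reach, as a shift and turn from the pose commanded when the call began, along the tool's axes at that moment, turning the shorter way round; what a row does not reach only later rows make up. Full scale, the value 1, is 400 mm for a shift and 360 degrees for a turn. A row lasts 1/10 s, in which the tool goes at most 50 mm and 8.59 degrees, less where a joint would pass 70% of its speed; a pose out of reach is approached as far as the arm can. A call with a number of a shift or a turn outside -1 to 1 is refused whole. A call with a gripper value outside its range is refused whole. The fingers move at their own pace and stop on an object; FORCE is the grip in N (left out, the last holds). Time passes only in rows, so rows that repeat a pose let the fingers close, or fill a call up. It gives the time, the measured TCP pose, the force, the opening and the grip force at its end, in the units of the state.
- readout.sense(): the state, without advancing time (a new reading comes with each control period).
- vision.get_image(name): name is "scene" or "top"; returns a dict with "pixels" (384x512x3 uint8, blue, green, red), "mtx" (3x3 intrinsics, pixels), "k1" (the pictures are not rectified: a ray, as slopes to the right and down, at radius r is drawn at 1 + k1 r^2 times it, then the intrinsics apply), "T" (4x4, takes a point from camera to world coordinates). Camera axes: x right, y down, z forward; pixel columns grow to the right and rows downward; lengths in m; the calibration is good to about 2 mm. A picture is of the moment at which its call begins. There is no depth.
- workorder.finish_job(): hands the job in; it is judged then, once.
The state is a dict: "time_s": time; "qpos": joint angles; "dq": joint speeds; "effort": joint torques, N m; "eef_pos": TCP position; "tcp_rot": TCP orientation; "contact_force": force on the tool from outside, world axes, zero at the start; "ft_torque": the same for the moment, N m; "width": finger opening in m; "grip_force": force on a finger pad.
Only numpy, scipy, OpenCV 4.12 (cv2) and the standard library are available. Lean on these libraries where they do the work, as an engineer would, in place of code of your own. Each camera call takes 0.05 s, during which the arm holds its last target. There are 200 camera calls.

## Working session

There is one attempt and no reset: what is moved stays moved. The work goes in short steps, Python scripts to look and compute and a shell command to move; the robot and the scene stay as the last step left them, time stands still between calls to the robot, and variables do not carry over. Pictures are saved under pics/ and viewed, at most 10 in all, crops included, and the job is handed in when it is done.

```bash
mkdir -p pics; cat > h.py <<'E'
import numpy as np, cv2
from workcell import readout, vision, workorder
def shot(n,f):
    d=vision.get_image(n); cv2.imwrite(f,d["pixels"]); np.savez(f[:-4],m=d["mtx"],k=d["k1"],T=d["T"],p=d["pixels"]); return d
def load(f):
    z=np.load(f); return z
def dist(z):return np.array([float(z["k"]),0,0,0])
def unproj(z,uv,h):
    # k1 r^2 model, invert
    n=cv2.undistortPoints(np.array([[uv]],float),z["m"],dist(z))[0,0]
    r=z["T"][:3,:3]@np.array([n[0],n[1],1]); o=z["T"][:3,3]
    return o+r*(h-o[2])/r[2]
def proj(z,P):
    T=np.linalg.inv(z["T"]); 
    return cv2.projectPoints(np.array(P,float).reshape(-1,3),cv2.Rodrigues(T[:3,:3])[0],T[:3,3],z["m"],dist(z))[0][:,0]
E
python3 - <<'E'
from h import *
a=shot("scene","pics/s0.png");b=shot("top","pics/t0.png")
for d in(a,b):print(d["mtx"],d["k1"],d["T"])
print(readout.sense())
E
```

```text
[[488.46735643   0.         252.7611585 ]
 [  0.         488.46735643 184.86442298]
 [  0.           0.           1.        ]] 0.0037616001635098085 [[-0.55234648  0.51614342 -0.65460625  1.52283099]
 [ 0.83360895  0.33908866 -0.43602179  0.60111526]
 [-0.00308023 -0.78652072 -0.6175562   1.04133472]
 [ 0.          0.          0.          1.        ]]
[[384.70409911   0.         261.23968683]
 [  0.         384.70409911 190.06548089]
 [  0.           0.           1.        ]] -0.05774200121349198 [[-1.53979335e-03 -9.90539691e-01  1.37217887e-01  3.56475679e-01]
 [-9.99832806e-01 -9.75216714e-04 -1.82594763e-02 -6.06036098e-02]
 [ 1.82205532e-02 -1.37223061e-01 -9.90372578e-01  1.28909555e+00]
 [ 0.00000000e+00  0.00000000e+00  0.00000000e+00  1.00000000e+00]]
{'time_s': 0.1, 'qpos': array([ 1.08669677e+00,  1.81466987e-01,  1.60784964e+00, -1.05702534e-06,
        1.35380746e+00, -2.06269477e-01]), 'dq': array([-0.001327  , -0.00139365, -0.00381327, -0.00032041, -0.00208933,
       -0.00200684]), 'effort': array([ 5.40964702e-04, -4.45883060e+01, -3.52236307e+01, -1.50951610e-04,
        4.24510348e-03,  3.22588062e-05]), 'eef_pos': array([0.15744847, 0.55253552, 0.23050232]), 'tcp_rot': array([-2.58609892e-04,  1.38468533e-01,  9.90366538e-01, -7.20723124e-04]), 'contact_force': array([-0.13423272, -0.22181975, -0.06845968]), 'ft_torque': array([ 0.00297846, -0.0186913 ,  0.00636864]), 'grip_force': 0.0, 'width': 0.08553628269108358}
```

View pics/s0.png

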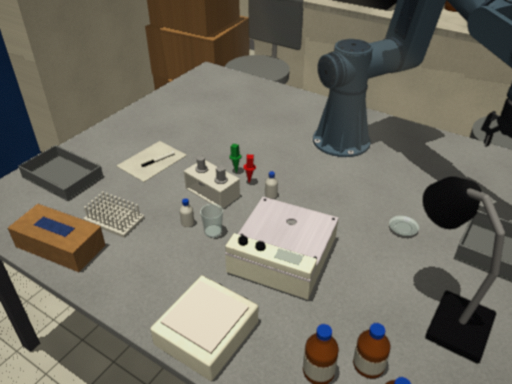

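View pics/t0.png

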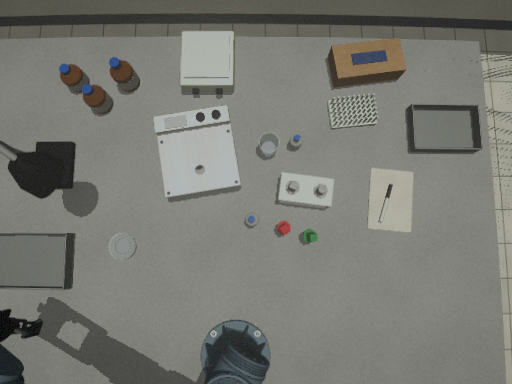

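Scene view: rack at (212,185) with two steel heads, at (201,165) and (221,177). Top view: the same heads at (293,187) and (322,190), and the lock hole at (200,169). Possible mix-ups are the plug (one of those two heads), the red look-alike (284,228) and the green one (311,237). A crop should show which head is square.

```bash
python3 - <<'E'
from h import *
z=load("pics/s0.npz");t=load("pics/t0.npz")
a=cv2.resize(z["p"][145:215,170:250],None,fx=5,fy=5,interpolation=cv2.INTER_CUBIC)
b=cv2.resize(t["p"][165:215,270:342],None,fx=5.5,fy=5.5,interpolation=cv2.INTER_CUBIC)
c=cv2.resize(t["p"][100:205,145:250],None,fx=3.3,fy=3.3,interpolation=cv2.INTER_CUBIC)
H=max(a.shape[0],b.shape[0]);W=a.shape[1]+b.shape[1]
o=np.zeros((a.shape[0],W,3),np.uint8);o[:a.shape[0],:a.shape[1]]=a;o[:b.shape[0],a.shape[1]:]=b
cv2.imwrite("pics/c0.png",o)
cv2.imwrite("pics/c1.png",c)
for n,uv,h in[("A",(293,186),.117),("B",(322,189),.117),("hole",(200,169),.085)]:print(n,unproj(t,uv,h))
for n,uv,h in[("A?",(201,161),.117),("B?",(221,172),.117),("hole",(291,221),.085)]:print(n,unproj(z,uv,h))
E
```

```text
A [ 0.53163737 -0.18028752  0.117     ]
B [ 0.5223814  -0.27006029  0.117     ]
hole [0.59074987 0.11189126 0.085     ]
A? [ 0.53064338 -0.26271299  0.117     ]
B? [ 0.54327715 -0.17218786  0.117     ]
hole [0.58958062 0.11206382 0.085     ]
```

View pics/c0.png

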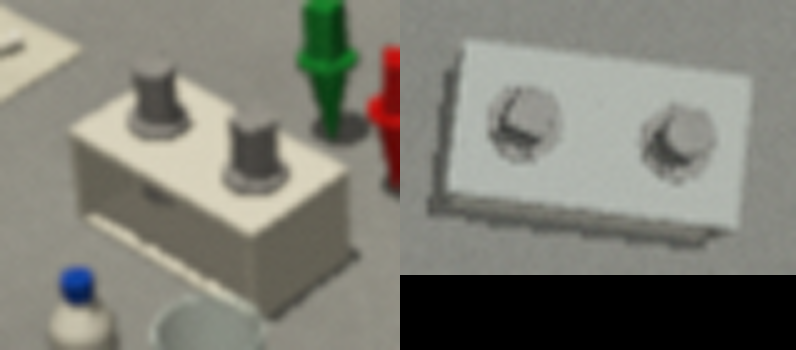

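View pics/c1.png

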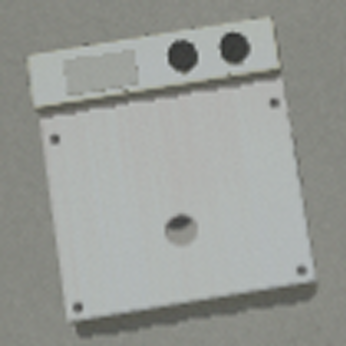

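```bash
python3 - <<'E'
from h import *
z=load("pics/s0.npz");t=load("pics/t0.npz")
def c(i,x0,y0,w=20,h=20,s=20,lo=20,hi=230):
    p=np.clip((i[y0:y0+h,x0:x0+w].astype(float)-lo)*255/(hi-lo),0,255).astype(np.uint8)
    return cv2.resize(p,(260,280),interpolation=cv2.INTER_LANCZOS4)
S=z["p"];T=t["p"]
r1=np.hstack([c(S,192,152,20,22,lo=40,hi=190),c(S,212,164,20,22,lo=40,hi=190),c(S,281,211,20,22)])
r2=np.hstack([c(T,312,179,20,22,lo=60,hi=230),c(T,283,176,20,22,lo=60,hi=230),c(T,190,158,20,22)])
cv2.imwrite("pics/c2.png",np.vstack([r1,r2]))
for n,uv in[("A",(293,186)),("B",(322,189))]:print(n,unproj(t,uv,.123))
# whole-rack outline
g=cv2.cvtColor(S,cv2.COLOR_BGR2GRAY)
for y in range(158,172):print(y,g[y,192:212])
for y in range(169,184):print(y,g[y,212:232])
E
```

```text
A [ 0.53074072 -0.17967486  0.123     ]
B [ 0.52153212 -0.26898807  0.123     ]
158 [137 136 137 135 132 138 141 144 145 147 146 136 121 127 135 136 138 137
 139 138]
159 [136 138 138 136 123 121 129 136 141 140 131 111  98 126 137 136 135 134
 136 138]
160 [138 137 139 135 114  97 101 109 111 110  99  80  89 144 160 149 141 137
 136 137]
161 [139 139 140 135 112  87  79  82  84  82  76  64  92 164 189 179 162 149
 139 138]
162 [137 137 137 140 126  96  77  77  76  74  71  64  89 161 199 202 193 179
 159 146]
163 [138 142 150 163 156 115  80  76  77  76  71  64  84 152 196 209 208 201
 189 172]
164 [149 163 180 193 183 130  84  75  79  77  73  64  80 140 192 208 210 208
 206 198]
165 [181 193 202 204 186 129  81  76  76  75  73  65  71 114 166 198 208 210
 209 208]
166 [202 208 207 195 168 115  78  74  76  76  73  65  62  78 122 174 201 208
 209 209]
167 [208 210 204 181 150 109  81  73  75  76  72  67  60  61  87 147 194 208
 209 209]
168 [209 209 203 172 143 115  90  79  76  74  71  68  61  63  81 126 182 205
 209 208]
169 [208 210 201 166 140 129 114 101  90  88  85  81  77  80  9
[... 802 characters left out ...]
202]
176 [208 209 205 176 118  75  67  71  70  69  67  67  75 116 172 200 210 209
 209 209]
177 [209 208 195 165 112  73  68  72  71  69  68  66  69  93 142 180 202 210
 209 210]
178 [209 204 182 152 111  83  71  72  71  68  67  64  65  77 110 149 191 208
 209 208]
179 [210 203 170 143 127 110  89  76  72  68  67  65  70  83 104 132 185 207
 210 209]
180 [210 201 162 134 135 133 115  96  88  85  81  85 103 111 113 135 186 206
 209 209]
181 [209 203 166 131 129 133 129 117 118 117 116 115 121 120 125 164 197 208
 209 209]
182 [210 207 188 154 127 116 115 115 121 125 118 111 112 126 161 193 207 210
 210 208]
183 [209 208 205 188 160 131 117 121 123 123 120 119 140 169 195 206 211 211
 204 193]
```

View pics/c2.png

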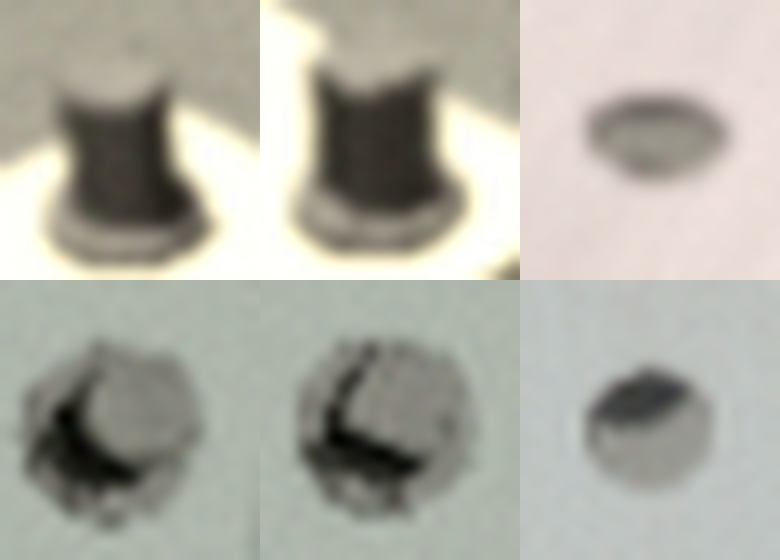

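Scene and top crops agree. The head at top (293,186) / scene (221,172) is square, with sharp corners and sides turned about -24° in yaw. The one at (322,189) / (201,165) is round, so it is the plug. The lock hole at top (200,169) shows a dark lens on its upper, slightly left side, so the plate's hole probably lies toward +x and a bit +y.

```bash
python3 - <<'E'
from h import *
z=load("pics/s0.npz");t=load("pics/t0.npz")
print("head top",unproj(t,(292.7,184.9),.123),unproj(z,(220.4,168.6),.123))
print("collar",unproj(t,(292.2,187.2),.080))
# hole: ellipse fit by threshold on the cover
for n,d,(x0,y0) in(("t",t,(190,158)),("s",z,(281,211))):
    g=cv2.cvtColor(d["p"],cv2.COLOR_BGR2GRAY)[y0:y0+22,x0:x0+20].astype(float)
    bg=np.median(g); w=np.clip((bg-g)/ (30),0,1); w[w<.3]=0
    n_,lab,st,ce=cv2.connectedComponentsWithStats((w>0).astype(np.uint8)); k=1+st[1:,4].argmax(); w[lab!=k]=0
    yy,xx=np.mgrid[:22,:20]; c=((w*xx).sum()/w.sum()+x0,(w*yy).sum()/w.sum()+y0)
    print(n,bg,c,w.sum(),unproj(d,c,.085))
    if n=="t":print(g.astype(int)[5:18,4:17])
# shaker edge yaw from cover screws in top crop c1 (px/3.3)
P=[unproj(t,(145+u/3.3-.35,100+v/3.3-.35),.085) for u,v in((55,139),(275,103),(78,307),(302,270),(181,230))]
print(np.round(P,4), np.mean(P[:4],0))
s=readout.sense();print(s["eef_pos"])
E
```

```text
head top [ 0.5341563  -0.17879536  0.123     ] [ 0.53609015 -0.17954461  0.123     ]
collar [ 0.53330206 -0.18146307  0.08      ]
t 179.0 (np.float64(199.40334728033474), np.float64(169.08326359832637)) 79.66666666666667 [0.59047856 0.11378343 0.085     ]
[[180 181 180 178 178 179 178 179 180 180 179 180 181]
 [180 179 181 178 173 161 162 172 177 178 179 179 181]
 [179 182 176 160 139 105 107 126 153 172 180 179 180]
 [181 175 146  97  73  73  72  75  99 147 174 180 181]
 [178 154 100  75  73  72  68  77 105 135 157 180 180]
 [175 119  85  77  73  76  88 109 134 141 148 179 179]
 [177 124 120 105 109 109 122 137 144 145 153 180 180]
 [177 130 142 141 139 139 144 145 145 145 155 181 180]
 [177 148 142 143 142 144 145 144 145 146 161 179 179]
 [179 168 146 141 145 143 147 144 147 156 171 180 180]
 [181 178 164 156 149 145 147 149 158 172 181 182 181]
 [179 179 179 174 164 162 161 167 172 181 181 179 179]
 [183 179 181 181 180 179 179 180 181 180 181 180 180]]
s 203.0 (np.float64(291.01287172658675), np.float64(221.24323124722594)) 75.1 [0.59046388 0.11261678 0.085     ]
[[ 0.6798  0.2384  0.085 ]
 [ 0.7162  0.0243  0.085 ]
 [ 0.5147  0.2104  0.085 ]
 [ 0.5507 -0.0034  0.085 ]
 [ 0.5896  0.1135  0.085 ]] [0.61536709 0.11744327 0.085     ]
[0.15744847 0.55253552 0.23050232]
```

```bash
cat >> h.py <<'E'
from scipy.spatial.transform import Rotation as R
def rel(p,yaw=None):
    "shift/turn fractions to world TCP p, closing direction yaw deg (tool down)"
    s=readout.sense();q=s["tcp_rot"];A=R.from_quat([q[1],q[2],q[3],q[0]])
    sh=A.inv().apply(np.array(p)-s["eef_pos"])/.4
    w=np.zeros(3)
    if yaw is not None:
        a=np.radians(yaw);y=np.array([np.cos(a),np.sin(a),0]);zz=np.array([0,0,-1.]);B=R.from_matrix(np.c_[np.cross(y,zz),y,zz])
        w=(A.inv()*B).as_rotvec()/(2*np.pi)
    print("shift",np.round(sh,4),"turn",np.round(w,4),"pos",np.round(s["eef_pos"],4),"t",s["time_s"],"F",np.round(s["contact_force"],1),"w",round(s["width"],4),s["grip_force"])
E
python3 -c "
from h import *
rel([.5345,-.1795,.2305],66)"
```

```text
shift [-1.4084 -1.5014  0.0018] turn [-0.0002 -0.      0.0224] pos [0.1574 0.5525 0.2305] t 0.1 F [-0.1 -0.2 -0.1] w 0.0855 0.0
```

```bash
python3 -m crank '[[0.6,[-0.085,-0.09,0],[0,0,0.003]],[0.6,[-0.17,-0.18,0],[0,0,0.006]],[0.6,[-0.255,-0.27,0],[0,0,0.009]],[0.6,[-0.34,-0.36,0],[0,0,0.012]],[0.6,[-0.425,-0.45,0],[0,0,0.015]],[0.6,[-0.51,-0.54,0],[0,0,0.018]],[0.6,[-0.595,-0.63,0],[0,0,0.02]],[0.6,[-0.68,-0.72,0],[0,0,0.0224]]]' 40; python3 -c "
from h import *
rel([.5345,-.1795,.2],66)"
```

```text
time_s: 0.9
eef_pos: [0.3405, 0.1996, 0.2312]
tcp_rot: [0.0, 0.208, 0.978, 0.0]
contact_force: [0.4, 0.7, 0.3]
width: 0.0516
grip_force: 0.0
shift [-0.8284 -0.6688  0.0782] turn [0.     0.0001 0.    ] pos [0.3405 0.1996 0.2312] t 0.9 F [0.4 0.7 0.3] w 0.0516 0.0
```

```bash
python3 -m crank '[[0.6,[-0.1,-0.08,0],[0,0,0]],[0.6,[-0.2,-0.16,0],[0,0,0]],[0.6,[-0.3,-0.24,0],[0,0,0]],[0.6,[-0.4,-0.32,0],[0,0,0]],[0.6,[-0.5,-0.4,0],[0,0,0]],[0.6,[-0.6,-0.48,0],[0,0,0]],[0.6,[-0.69,-0.56,0],[0,0,0]],[0.6,[-0.77,-0.625,0.01],[0,0,0]]]'; python3 -c "
from h import *
rel([.5345,-.1795,.15],66)"
```

```text
time_s: 1.7
eef_pos: [0.5207, -0.1547, 0.2273]
tcp_rot: [0.0, 0.208, 0.978, -0.0]
contact_force: [0.2, 0.4, 0.1]
width: 0.0512
grip_force: 0.0
shift [-0.0567 -0.0427  0.1934] turn [-0.      0.0001 -0.0001] pos [ 0.5207 -0.1547  0.2273] t 1.7 F [0.2 0.4 0.1] w 0.0512 0.0
```

```bash
python3 -m crank '[[0.6,[0,0,0],[0,0,0]],[0.6,[0,0,0],[0,0,0]],[0.6,[0,0,0.02],[0,0,0]],[0.6,[0,0,0.04],[0,0,0]],[0.6,[0,0,0.06],[0,0,0]],[0.6,[0,0,0.08],[0,0,0]],[0.6,[0,0,0.1],[0,0,0]],[0.6,[0,0,0.1],[0,0,0]]]'; python3 -c "
from h import *
rel([.5345,-.1795,.14],66)
d=shot('scene','pics/s1.png');shot('top','pics/t1.png')
cv2.imwrite('pics/c3.png',np.vstack([cv2.resize(cv2.imread('pics/s1.png')[100:220,150:310],(720,0),fx=0,fy=0) if 0 else cv2.resize(cv2.imread('pics/s1.png')[110:220,160:300],(560,440)),]))"
```

```text
time_s: 2.5
eef_pos: [0.5192, -0.1515, 0.1857]
tcp_rot: [-0.001, 0.208, 0.978, 0.0]
contact_force: [-0.8, 0.5, -0.3]
width: 0.0513
grip_force: 0.0
shift [-0.0636 -0.0484  0.1142] turn [ 0.     -0.0004  0.0001] pos [ 0.5192 -0.1515  0.1857] t 2.5 F [-0.8  0.5 -0.3] w 0.0513 0.0
```

View pics/c3.png

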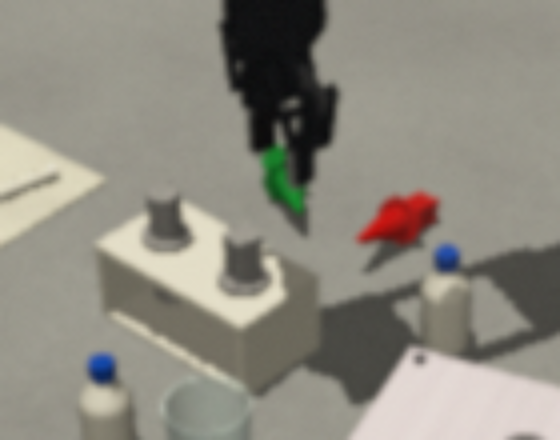

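Red and green look-alikes have toppled (they stood on their tips; the arm was at 0.2 m and touched nothing). Rack, pin and plug are unchanged. I'll move over the pin and check from projection.

```bash
python3 -m crank '[[0.6,[-0.02,-0.015,0],[0,0,0]],[0.6,[-0.04,-0.03,0],[0,0,0]],[0.6,[-0.0636,-0.0484,0],[0,0,0]],[0.6,[-0.0636,-0.0484,0],[0,0,0]],[0.6,[-0.0636,-0.0484,0.03],[0,0,0]],[0.6,[-0.0636,-0.0484,0.06],[0,0,0]],[0.6,[-0.0636,-0.0484,0.1],[0,0,0]],[0.6,[-0.0636,-0.0484,0.1],[0,0,0]]]'; python3 -c "
from h import *
rel([.5345,-.1795,.088],66)
z=shot('scene','pics/s2.png');z=load('pics/s2.npz')
print(proj(z,[readout.sense()['eef_pos'],[.5345,-.1795,.123]]))
cv2.imwrite('pics/c4.png',cv2.resize(z['p'][110:200,170:280],(660,540),interpolation=cv2.INTER_CUBIC))"
```

```text
time_s: 3.4
eef_pos: [0.5332, -0.1787, 0.1437]
tcp_rot: [-0.003, 0.208, 0.978, 0.001]
contact_force: [-0.5, 0.6, -0.8]
width: 0.0511
grip_force: 0.0
shift [-0.0047 -0.0007  0.1392] turn [ 0.0001 -0.001   0.0001] pos [ 0.5332 -0.1787  0.1437] t 3.4 F [-0.5  0.6 -0.8] w 0.0511 0.0
[[220.60026117 162.64882712]
 [220.70896097 168.35752976]]
```

View pics/c4.png

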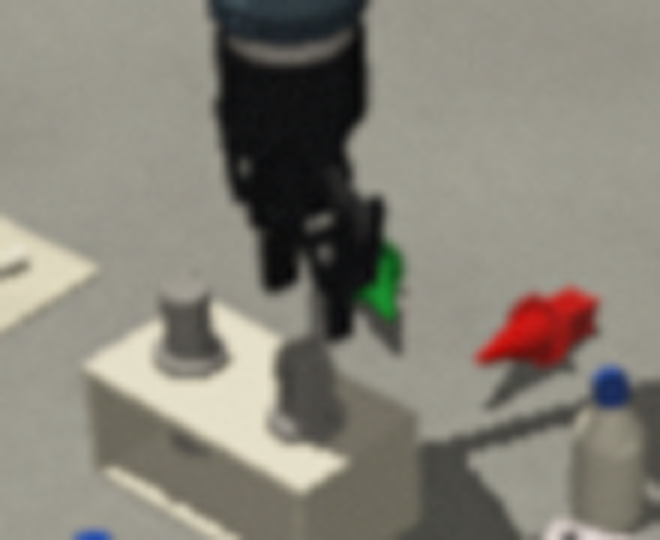

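The fingers stand either side of the head at crop (305,310) and line up with it. Descending.

```bash
python3 -m crank '[[0.6,[-0.003,0,0.03],[0,-0.001,0]],[0.6,[-0.003,0,0.06],[0,-0.001,0]],[0.6,[-0.003,0,0.09],[0,-0.001,0]],[0.6,[-0.003,0,0.12],[0,-0.001,0]],[0.6,[-0.003,0,0.137],[0,-0.001,0]],[0.6,[-0.003,0,0.137],[0,-0.001,0]],[0.3,[-0.003,0,0.137],[0,-0.001,0]],[0,[-0.003,0,0.137],[0,-0.001,0]]]' 60; python3 -m crank '[[0,[0,0,0],[0,0,0]],[0,[0,0,0],[0,0,0]],[0,[0,0,0],[0,0,0]],[0,[0,0,0],[0,0,0]],[0,[0,0,0],[0,0,0]],[0,[0,0,0],[0,0,0]],[0,[0,0,0],[0,0,0]],[0,[0,0,0],[0,0,0]]]' 60;python3 -c "
from h import *
rel([.5345,-.1795,.2],66)"
```

```text
time_s: 4.25
eef_pos: [0.5369, -0.1812, 0.0932]
tcp_rot: [0.004, 0.208, 0.978, -0.001]
contact_force: [-5.1, -7.4, 11.3]
width: 0.0229
grip_force: 43.9
time_s: 5.05
eef_pos: [0.5369, -0.1813, 0.0932]
tcp_rot: [0.004, 0.208, 0.978, -0.001]
contact_force: [-2.5, -3.3, 5.7]
width: 0.0229
grip_force: 59.9
shift [ 0.0054  0.0015 -0.267 ] turn [-0.0001  0.0012  0.0001] pos [ 0.5369 -0.1813  0.0932] t 5.05 F [-2.5 -3.3  5.7] w 0.0229 59.907628297805786
```

```bash
python3 -m crank '[[0,[0,0,-0.02],[0,0,0]],[0,[0,0,-0.05],[0,0,0]],[0,[0,0,-0.09],[0,0,0]],[0,[0,0,-0.13],[0,0,0]],[0,[0,0,-0.17],[0,0,0]],[0,[0,0,-0.21],[0,0,0]],[0,[0,0,-0.25],[0,0,0]],[0,[0,0,-0.25],[0,0,0]]]' 100;python3 -c "
from h import *
rel([.5905,.1132,.188],66)"
```

```text
time_s: 5.85
eef_pos: [0.5369, -0.1802, 0.1943]
tcp_rot: [0.004, 0.208, 0.978, -0.001]
contact_force: [0.6, 0.3, -2.0]
width: 0.0226
grip_force: 99.0
shift [0.1756 0.7246 0.0146] turn [0.0001 0.0014 0.0001] pos [ 0.5369 -0.1802  0.1943] t 5.85 F [ 0.6  0.3 -2. ] w 0.0226 98.9540147781372
```

```bash
python3 -m crank '[[0,[0.022,0.09,0],[0,0,0]],[0,[0.044,0.18,0],[0,0,0]],[0,[0.066,0.27,0],[0,0,0]],[0,[0.088,0.36,0],[0,0,0]],[0,[0.11,0.45,0],[0,0,0]],[0,[0.132,0.54,0],[0,0,0]],[0,[0.154,0.63,0],[0,0,0]],[0,[0.17,0.69,0],[0,0,0]]]';python3 -m crank '[[0,[0.003,0.02,0],[0,0,0]],[0,[0.003,0.02,0],[0,0,0]],[0,[0.003,0.02,0],[0,0,0]],[0,[0.003,0.02,0],[0,0,0]],[0,[0.003,0.02,0],[0,0,0]],[0,[0.003,0.02,0],[0,0,0]],[0,[0.003,0.02,0],[0,0,0]],[0,[0.003,0.02,0],[0,0,0]]]';python3 -c "
from h import *
rel([.5905,.1132,.178],66)
shot('scene','pics/s3.png');shot('top','pics/t3.png');z=load('pics/s3.npz');t=load('pics/t3.npz')
e=readout.sense()['eef_pos']
print(proj(z,[e,e-[0,0,.0782],[.5905,.1132,.085]]))
A=cv2.resize(z['p'][160:240,250:330],(400,400),interpolation=cv2.INTER_CUBIC);B=cv2.resize(t['p'][120:200,160:240],(400,400),interpolation=cv2.INTER_CUBIC)
cv2.imwrite('pics/c5.png',np.hstack([A,B]))"
```

```text
time_s: 6.65
eef_pos: [0.5849, 0.1024, 0.1903]
tcp_rot: [0.002, 0.207, 0.978, -0.0]
contact_force: [-1.1, -0.8, -2.1]
width: 0.0222
grip_force: 99.1
time_s: 7.45
eef_pos: [0.5882, 0.1069, 0.1921]
tcp_rot: [0.003, 0.208, 0.978, -0.001]
contact_force: [-0.2, -0.7, -2.0]
width: 0.0228
grip_force: 99.2
shift [0.0014 0.0168 0.0353] turn [ 0.     0.001 -0.   ] pos [0.5882 0.1069 0.1921] t 7.45 F [-0.2 -0.7 -2. ] w 0.0228 99.17780756950378
[[291.43221944 191.36815419]
 [290.18264919 212.60488672]
 [291.18151005 221.32517471]]
```

View pics/c5.png

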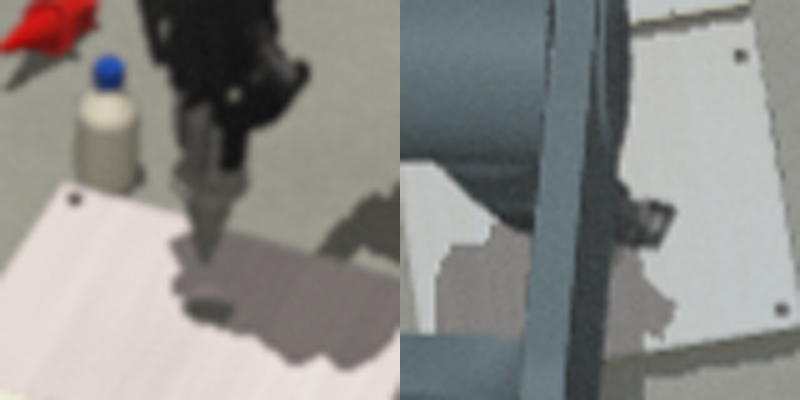

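The scene crop shows the pin upright in the jaws, tip at (290.6,212), within about 1 mm of the predicted tool axis. The hole is at (291,221) as measured. The dark lens pointed to about +20° from +x, so I'll feel there first, 9 mm out.

```bash
python3 -c "
from h import *
rel([.5999,.1159,.170])"
```

```text
shift [-0.0174  0.0321  0.0554] turn [0. 0. 0.] pos [0.5882 0.1071 0.1921] t 7.55 F [ 0.   0.6 -2.3] w 0.0225 99.17805433273315
```

```bash
python3 -m crank '[[0,[-0.009,0.016,0],[0,0,0]],[0,[-0.017,0.032,0.01],[0,0,0]],[0,[-0.017,0.032,0.02],[0,0,0]],[0,[-0.017,0.032,0.03],[0,0,0]],[0,[-0.017,0.032,0.04],[0,0,0]],[0,[-0.017,0.032,0.055],[0,0,0]],[0,[-0.017,0.032,0.055],[0,0,0]],[0,[-0.017,0.032,0.055],[0,0,0]]]';python3 -c "
from h import *
rel([.5999,.1159,.1512])"
```

```text
time_s: 8.35
eef_pos: [0.5995, 0.116, 0.1698]
tcp_rot: [0.003, 0.208, 0.978, -0.001]
contact_force: [0.5, 0.2, -2.1]
width: 0.0226
grip_force: 99.2
shift [-0.0007  0.0003  0.0466] turn [0. 0. 0.] pos [0.5995 0.116  0.1698] t 8.35 F [ 0.5  0.2 -2.1] w 0.0226 99.17832612991333
```

Good tracking. Lower to 12 mm depth (5 mm below the plate's top).

```bash
python3 -m crank '[[0,[0,0,0.007],[0,0,0]],[0,[0,0,0.014],[0,0,0]],[0,[0,0,0.021],[0,0,0]],[0,[0,0,0.028],[0,0,0]],[0,[0,0,0.035],[0,0,0]],[0,[0,0,0.041],[0,0,0]],[0,[0,0,0.046],[0,0,0]],[0,[0,0,0.046],[0,0,0]]]';python3 -c "
from h import *
rel([.5905,.1132,.1512])"
```

```text
time_s: 9.15
eef_pos: [0.5996, 0.116, 0.1513]
tcp_rot: [0.003, 0.208, 0.978, -0.001]
contact_force: [0.5, -0.6, -2.6]
width: 0.0227
grip_force: 99.2
shift [ 0.0179 -0.0156  0.    ] turn [0. 0. 0.] pos [0.5996 0.116  0.1513] t 9.15 F [ 0.5 -0.6 -2.6] w 0.0227 99.17849779129028
```

No force at 12 mm depth, so the tip is in the plate's hole. Now draw it back to centre while lowering.

```bash
python3 -m crank '[[0,[0.002,-0.002,0],[0,0,0]],[0,[0.004,-0.004,0.003],[0,0,0]],[0,[0.006,-0.006,0.006],[0,0,0]],[0,[0.008,-0.008,0.01],[0,0,0]],[0,[0.01,-0.01,0.014],[0,0,0]],[0,[0.012,-0.012,0.018],[0,0,0]],[0,[0.0155,-0.0155,0.021],[0,0,0]],[0,[0.0155,-0.0155,0.021],[0,0,0]]]';python3 -c "
from h import *
rel([.5914,.1128,.1512])"
```

```text
time_s: 9.95
eef_pos: [0.5914, 0.1127, 0.143]
tcp_rot: [0.003, 0.208, 0.978, -0.001]
contact_force: [3.5, -0.2, -1.8]
width: 0.0228
grip_force: 99.4
shift [-0.0001  0.0002 -0.0204] turn [0. 0. 0.] pos [0.5914 0.1127 0.143 ] t 9.95 F [ 3.5 -0.2 -1.8] w 0.0228 99.41815137863159
```

```bash
python3 -m crank '[[0,[0,0,0.006],[0,0,0]],[0,[0,0,0.012],[0,0,0]],[0,[0,0,0.018],[0,0,0]],[0,[0,0,0.024],[0,0,0]],[0,[0,0,0.03],[0,0,0]],[0,[0,0,0.036],[0,0,0]],[0,[0,0,0.042],[0,0,0]],[0,[0,0,0.042],[0,0,0]]]';python3 -c "
from h import *
rel([.5914,.1128,.1032])"
```

```text
time_s: 10.75
eef_pos: [0.5914, 0.1127, 0.1259]
tcp_rot: [0.003, 0.208, 0.978, -0.001]
contact_force: [2.5, 1.4, -2.4]
width: 0.0226
grip_force: 99.4
shift [0.0005 0.0002 0.0567] turn [0. 0. 0.] pos [0.5914 0.1127 0.1259] t 10.75 F [ 2.5  1.4 -2.4] w 0.0226 99.42272543907166
```

```bash
python3 -m crank '[[0,[0,0,0.003],[0,0,0]],[0,[0,0,0.006],[0,0,0]],[0,[0,0,0.009],[0,0,0]],[0,[0,0,0.012],[0,0,0]],[0,[0,0,0.016],[0,0,0]],[0,[0,0,0.02],[0,0,0]],[0,[0,0,0.024],[0,0,0]],[0,[0,0,0.024],[0,0,0]]]';python3 -c "
from h import *
rel([.5914,.1128,.1032])"
```

```text
time_s: 11.55
eef_pos: [0.5917, 0.1127, 0.1165]
tcp_rot: [0.003, 0.208, 0.978, -0.001]
contact_force: [2.6, 0.5, -0.9]
width: 0.0225
grip_force: 99.4
shift [0.0009 0.     0.0333] turn [0. 0. 0.] pos [0.5917 0.1127 0.1165] t 11.55 F [ 2.6  0.5 -0.9] w 0.0225 99.3893837928772
```

```bash
python3 -m crank '[[0,[0,0,0.004],[0,0,0]],[0,[0,0,0.008],[0,0,0]],[0,[0,0,0.012],[0,0,0]],[0,[0,0,0.016],[0,0,0]],[0,[0,0,0.02],[0,0,0]],[0,[0,0,0.022],[0,0,0]],[0,[0,0,0.024],[0,0,0]],[0,[0,0,0.024],[0,0,0]]]';python3 -c "
from h import *
rel([.5914,.1128,.1032])"
```

```text
time_s: 12.35
eef_pos: [0.5917, 0.1127, 0.107]
tcp_rot: [0.003, 0.208, 0.978, -0.001]
contact_force: [2.0, -0.5, -2.3]
width: 0.0228
grip_force: 99.2
shift [ 0.0009 -0.0001  0.0094] turn [0. 0. 0.] pos [0.5917 0.1127 0.107 ] t 12.35 F [ 2.  -0.5 -2.3] w 0.0228 99.1972017288208
```

Still sliding freely. Last ~4 mm until the collar seats.

```bash
python3 -m crank '[[0,[0,0,0.003],[0,0,0]],[0,[0,0,0.006],[0,0,0]],[0,[0,0,0.008],[0,0,0]],[0,[0,0,0.009],[0,0,0]],[0,[0,0,0.01],[0,0,0]],[0,[0,0,0.011],[0,0,0]],[0,[0,0,0.012],[0,0,0]],[0,[0,0,0.012],[0,0,0]]]';python3 -c "
from h import *
rel([.5914,.1128,.1032])"
```

```text
time_s: 13.15
eef_pos: [0.592, 0.1127, 0.1033]
tcp_rot: [0.003, 0.208, 0.978, -0.001]
contact_force: [-1.2, -0.5, 6.9]
width: 0.0224
grip_force: 100.5
shift [ 0.0014 -0.0005  0.0003] turn [0. 0. 0.] pos [0.592  0.1127 0.1033] t 13.15 F [-1.2 -0.5  6.9] w 0.0224 100.48118948936462
```

The collar has seated: 9 N upward at exactly the predicted height. Release and retreat.

```bash
python3 -m crank '[[0.3,[0,0,0],[0,0,0]],[0.6,[0,0,0],[0,0,0]],[0.6,[0,0,0],[0,0,0]],[0.6,[0,0,0],[0,0,0]],[0.6,[0,0,-0.02],[0,0,0]],[0.6,[0,0,-0.06],[0,0,0]],[0.6,[0,0,-0.12],[0,0,0]],[0.6,[0,0,-0.18],[0,0,0]]]' && python3 -m crank '[[0.6,[0,0,-0.05],[0,0,0]],[0.6,[0,-0.1,-0.1],[0,0,0]],[0.6,[0,-0.2,-0.1],[0,0,0]],[0.6,[0,-0.3,-0.1],[0,0,0]],[0.6,[0,-0.4,-0.1],[0,0,0]],[0.6,[0,-0.5,-0.1],[0,0,0]],[0.6,[0,-0.5,-0.1],[0,0,0]],[0.6,[0,-0.5,-0.1],[0,0,0]]]';python3 -c "
from h import *
shot('scene','pics/s4.png');z=load('pics/s4.npz');c=[.5905,.1132]
print(proj(z,[c+[.133],c+[.085]]))
cv2.imwrite('pics/c6.png',cv2.resize(z['p'][150:260,180:340],(800,550),interpolation=cv2.INTER_CUBIC))"
```

```text
time_s: 13.95
eef_pos: [0.5917, 0.113, 0.1765]
tcp_rot: [0.003, 0.208, 0.978, -0.001]
contact_force: [-0.4, 0.4, 0.7]
width: 0.0512
grip_force: 0.0
time_s: 14.75
eef_pos: [0.5103, -0.0705, 0.216]
tcp_rot: [0.004, 0.209, 0.978, -0.001]
contact_force: [0.9, 0.6, 0.6]
width: 0.0511
grip_force: 0.0
[[291.95178723 208.78073737]
 [291.18151005 221.32517471]]
```

View pics/c6.png

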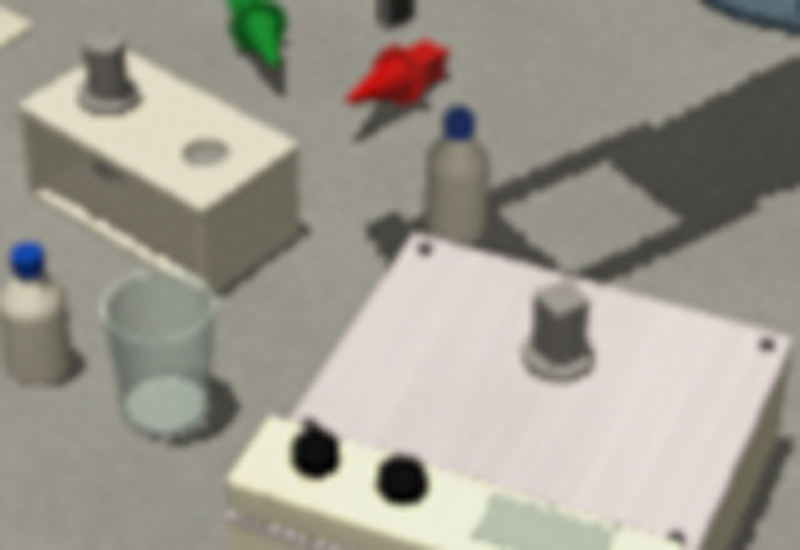

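The picture shows the square-headed pin upright with its collar flat on the cover (crop (560,350), px (292,220)). The plug is still in the rack and the bystanders have not moved. The arm is clear.

```bash
python3 -c "
from h import *
print(workorder.finish_job())"
```

```text
the job is handed in; nothing more can be done
None
```

The transport pin is upright in the lock hole with its collar seated on the cover, let go of and handed in at about 15 s; the plug and bystanders were left alone, and no verdict came back.

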